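# Sort swept-up press parts into their sample bins

### The arm

A 6-joint arm with a two-finger parallel gripper is mounted at the origin on a cart in front of the work surface, level with it; the furniture and walls round the work are solid. World frame = base frame: x ahead of the robot, y to its left, z up, the work surface at z = 0. Lengths are in mm, angles in rad, forces in N, time in s.
With the tool pointing down it reaches from about 350 to 775 mm from the base axis. Payload 7.3 kg.
Tool frame: the origin (TCP) lies midway between the tips of the shut fingers; the grasp point (between the pads) lies 19 mm behind it; z points along the fingers, y is the line along which they close (so a half turn about z gives the same grasp; the last joint's range is limited). The gripper opens to 92 mm and grips with 3 to 60 N. Pads are 19 mm wide; open, the fingers measure 130 mm over their backs; the gripper's body (75 mm by 190 mm) begins 47 mm behind the grasp point.
Start: joints at [1.018, 0.342, 1.524, -0, 1.275, -0.146], TCP at [207.716, 482.181, 226.741] pointing down, gripper open.
Joint ranges: [-2.53, 2.53], [-0.77, 2.02], [0.04, 2.7], [-1, 4.14], [0.28, 2.66], [-3.11, 3.11]. Speed limits (rad/s): [2.57, 2.57, 3.14, 3.14, 3.14, 3.14].

### API

Orientations are given as [roll, pitch, yaw] about the fixed x, y, z axes, in that order (R = Rz(yaw) Ry(pitch) Rx(roll)).
In Python, from plant import * gives the robot as it stands.
- The arm moves only by the tool step_arm, never from a script. Its argument "deltas" is one flat list of numbers, 5 for each row, row after row: the shift along the world's x, y, z in mm, then the turn about the world's z in degrees, then the finger opening in mm, from 0 to 91.8. In form: [tx, ty, tz, turn, gripper, tx, ty, tz, turn, gripper, ...]. A call has exactly 10 rows; each row shifts and turns the commanded pose from where the row before left it; what a row does not reach is not made up. A row lasts 1/8 s, in which the tool goes at most 62.5 mm and 10.7 degrees, less where a joint would pass 70% of its speed; a pose out of reach is approached as far as the arm can. A call is refused whole if a number of a shift passes 62.5 or a number of a turn 10.7, either way. A call with a gripper value outside its range is refused whole. The fingers move at their own pace and stop on an object; the grip force is fixed at half the most. Time passes only in rows, so rows that do not move let the fingers close, or fill a call up. It gives the time, the measured TCP pose, the force, the opening and the grip force at its end, in the units of the state.
- get_obs(): the state, without advancing time (a new reading comes with each control period).
- capture(name): name is "scene" or "side" or "wrist"; returns the picture (480x640x3 uint8, red, green, blue); there is no depth.
- camera_params(name): a dict with "mtx" (3x3 intrinsics, pixels), "k1" (the pictures are not rectified: a ray, as slopes to the right and down, at radius r is drawn at 1 + k1 r^2 times it, then the intrinsics apply), "rvec" (rotation vector, rad) and "tvec" (3), from world to camera coordinates, as OpenCV has them. Camera axes: x right, y down, z forward; pixel columns grow to the right and rows downward; lengths in mm; the calibration is good to about 2 mm. A picture is of the moment at which its call begins: read the wrist's pose just before it. camera_params takes no time and is no camera call; for the wrist camera it gives the pose at the moment of the call.
- close_job(): hands the job in; it is judged then, once.
The state is a dict: "time": time; "joint_positions": joint angles; "dq": joint speeds; "tau": joint torques, N m; "tool_pos": TCP position; "tcp_rot": TCP orientation; "contact_force": force on the tool from outside, world axes, zero at the start; "moment": the same for the moment, N m; "grip_width": finger opening in mm; "finger_force": force on a finger pad.
Only numpy, scipy, OpenCV 4.12 (cv2) and the standard library are available. Lean on these libraries where they do the work, as an engineer would, in place of code of your own. Each camera call takes 0.05 s, during which the arm holds its last target. There are 200 camera calls.

### The job

Sort the loose parts lying along the front of the bench, two bolts, two bare steel blocks and one latch bracket, into the three blue bins: each goes into the bin whose side ledge carries a fixed sample of the same part. Set them down on the bin floor as they stand now, the bolts upright on their heads, the blocks upright, the bracket flat and right way up, none on top of another. Leave the wooden block and the grease pot where they are.

Things in the scene. Friction and masses are not known exactly. Their poses are not given: they have to be found in the camera images.
- bolt_a: Loose plain steel M12 bolt, 50 mm tall, standing on its hexagon head (head 21 mm over corners, 8 mm high, shank 12 mm diameter above it). Origin: centre of the underside of the head; z up along the shank. One of two alike.
- bolt_b: Loose plain steel M12 bolt, 50 mm tall, standing on its hexagon head (head 21 mm over corners, 8 mm high, shank 12 mm diameter above it). Origin: centre of the underside of the head; z up along the shank. One of two alike.
- bracket: Loose zinc latch bracket lying flat: plate 29 (its x) by 49 mm (its y), 2 to 4 mm thick, with a hole and two upright ears 13 mm high at x = -14 to -4 mm, outer faces at y = -13 and +13 mm. Grip it there along its y (26 mm wide, solid from the bench up), at x = -9 mm. Origin: middle of the underside; z up.
- block_a: Loose bare ground steel block standing upright, 30 (its x) by 40 (its y) by 50 mm high. Origin: centre of the underside; z up. One of two alike.
- block_b: Loose bare ground steel block standing upright, 30 (its x) by 40 (its y) by 50 mm high. Origin: centre of the underside; z up. One of two alike.
- bin_bolts: Blue plastic bin, fixed, all three alike; open bay 35 mm high, inside 105 (x) by 95 mm (y), walls 2.5, floor 3 mm thick; outside the bay on the bin's +y side a solid ledge 20 mm high reaches to y = 95 mm. Origin: under the middle of the bay, at bench height; z up. Fixed on the ledge as the sample (top at most 55 mm high): a bolt lying on its side.
- bin_brackets: Blue plastic bin, fixed, all three alike; open bay 35 mm high, inside 105 (x) by 95 mm (y), walls 2.5, floor 3 mm thick; outside the bay on the bin's +y side a solid ledge 20 mm high reaches to y = 95 mm. Origin: under the middle of the bay, at bench height; z up. Fixed on the ledge as the sample (top at most 55 mm high): a latch bracket lying flat.
- bin_blocks: Blue plastic bin, fixed, all three alike; open bay 35 mm high, inside 105 (x) by 95 mm (y), walls 2.5, floor 3 mm thick; outside the bay on the bin's +y side a solid ledge 20 mm high reaches to y = 95 mm. Origin: under the middle of the bay, at bench height; z up. Fixed on the ledge as the sample (top at most 55 mm high): a steel block lying down.
- wood_block: Bystander: loose dark wooden block, 44 (x) by 90 (y) by 30 mm high. Origin: centre of the underside.
- grease_pot: Bystander: loose black grease pot heaped with white grease, 89 mm diameter, 90 mm high. Origin: centre of the underside.
There are look-alikes about, which are no part of the job. Leave any pink look-alike of the block_a alone.

How it is judged:
By the outcome, as a careful person would: the job done as asked, in the order asked, and still so for the second after the job is handed in, with the robot touching nothing.
It also fails if it takes over 128 s, if anything falls off the work surface, if the arm or the gripper's body presses on something with over 40 N, if the wrist force passes 120 N, or if a joint passes its speed limit or range.

## Working session

There is one attempt and no reset: what is moved stays moved. The work goes in short steps, Python scripts to look and compute and a tool call to move; the robot and the scene stay as the last step left them, time stands still between calls to the robot, and variables do not carry over. Pictures are saved under pics/ and viewed, at most 14 in all, crops included, and the job is handed in when it is done.

Besides the shell and the picture viewer there is one more tool, called after "Request:" by a JSON object that holds its "fn" and its "kwargs", one argument or row to a line. step_arm: Moves the arm, as the interface text tells. Its arguments: {"type":"object","properties":{"deltas":{"type":"array","items":{"type":"number"}}},"required":["deltas"]}

```bash
ls; mkdir -p pics; cat > h.py <<'E'
from plant import *
import numpy as np, cv2
def ray(name,uv,z,P=None):
    P=P or camera_params(name); K=np.array(P["mtx"],float)
    R=cv2.Rodrigues(np.array(P["rvec"],float))[0]; t=np.array(P["tvec"],float).ravel()
    uv=np.atleast_2d(np.array(uv,float))
    n=cv2.undistortPoints(uv.reshape(-1,1,2),K,np.array([P["k1"],0,0,0,0.])).reshape(-1,2)
    d=np.c_[n,np.ones(len(n))]@R; c=-R.T@t
    s=(z-c[2])/d[:,2]
    return c+d*s[:,None]
def proj(name,p,P=None):
    P=P or camera_params(name)
    return cv2.projectPoints(np.atleast_2d(np.array(p,float)),np.array(P["rvec"],float),np.array(P["tvec"],float),np.array(P["mtx"],float),np.array([P["k1"],0,0,0,0.]))[0].reshape(-1,2)
def snap(name,f):
    im=capture(name); cv2.imwrite(f"pics/{f}.png",im[:,:,::-1]); return im
E
python3 - <<'E'
from h import *
for n in ("scene","side","wrist"):
    P=camera_params(n); R=cv2.Rodrigues(np.array(P["rvec"],float))[0]
    print(n,P["mtx"],P["k1"],-R.T@np.array(P["tvec"]).ravel(),R[2])
    snap(n,n+"0")
print(get_obs())
E
```

```text
pics
scene [[533.86024979   0.         313.58409415]
 [  0.         533.86024979 244.52111672]
 [  0.           0.           1.        ]] -0.059674217852609374 [-216.33035804 -448.47645892 1013.11332139] [ 0.58807494  0.3262919  -0.74006855]
side [[552.9977993    0.         316.31178568]
 [  0.         552.9977993  243.8968694 ]
 [  0.           0.           1.        ]] -0.016377219765909123 [  31.05915219 -813.77241112  843.51478314] [ 0.3983718   0.62707967 -0.66938105]
wrist [[349.17204563   0.         322.13767265]
 [  0.         349.17204563 240.96587962]
 [  0.           0.           1.        ]] -0.06384827904082539 [145.46045386 509.5324526  384.57721074] [ 0.23500192 -0.10274456 -0.96654935]
{'time': 0.15, 'joint_positions': array([ 1.01798975e+00,  3.42563008e-01,  1.52478456e+00,  2.34267258e-05,
        1.27540186e+00, -1.46012908e-01]), 'dq': array([-0.00087602, -0.00230322, -0.00331872, -0.00111673,  0.00236803,
        0.00030528]), 'tau': array([ 1.23387726e-03, -4.31469190e+01, -2.44355017e+01,  7.18548498e-02,
        5.37530368e-02, -7.82921052e-05]), 'tool_pos': array([207.54541846, 481.90859885, 226.20899208]), 'tcp_rot': array([-3.14045145e+00, -1.90469616e-04,  2.73479204e+00]), 'contact_force': array([-1.31961035,  0.71585511, -1.04835096]), 'moment': array([-0.02870215,  0.05455095,  0.03700176]), 'finger_force': 0.0, 'grip_width': 91.95245343033848}
```

View pics/scene0.png

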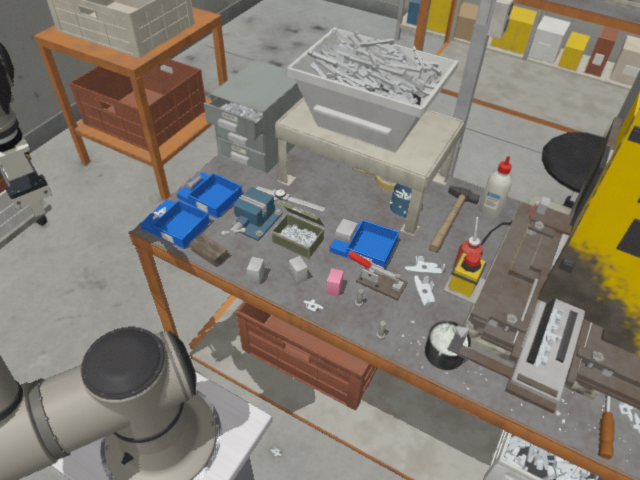

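View pics/side0.png

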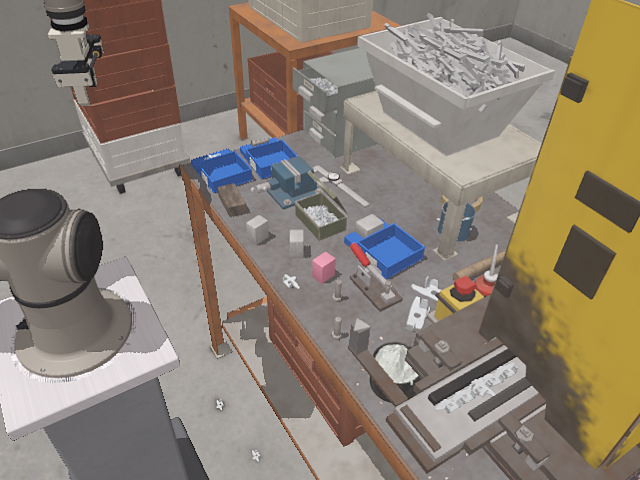

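Scene view: the grey blocks are at (256,270) and (298,268), the bracket at (313,305) and the bolts at (360,297) and (382,329). The bins are at (177,222), (213,193) and (372,243).

Look-alikes:
- the pink block at (335,282)
- larger zinc brackets at (425,265) and (425,290)
- parts lying near (240,228)
- the samples on the ledges
- pieces on the floor

Next I'll take close crops to check.

```bash
python3 - <<'E'
import cv2
s=cv2.imread('pics/scene0.png');d=cv2.imread('pics/side0.png')
cv2.imwrite('pics/c1.png',cv2.resize(s[240:350,235:405],(800,518),interpolation=cv2.INTER_CUBIC))
cv2.imwrite('pics/c2.png',cv2.resize(s[165:265,140:270],(780,600),interpolation=cv2.INTER_CUBIC))
cv2.imwrite('pics/c3.png',cv2.resize(d[200:350,235:435],(800,600),interpolation=cv2.INTER_CUBIC))
E
```

```text
(no output)
```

View pics/c1.png

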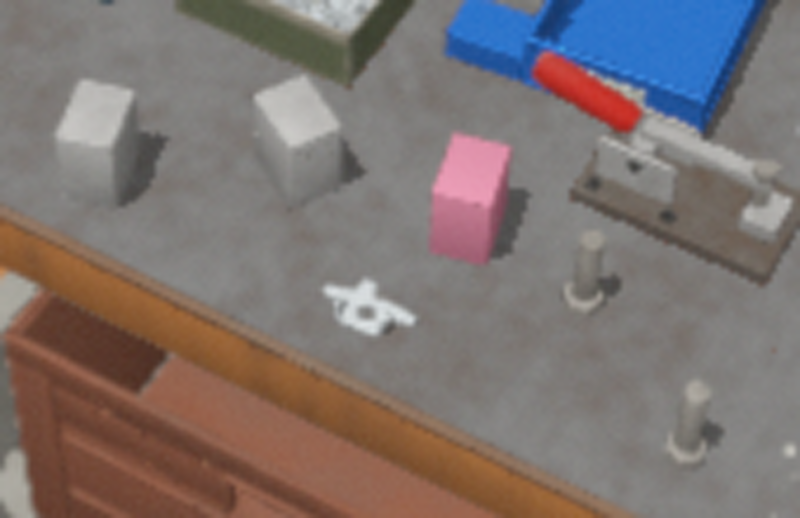

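View pics/c2.png

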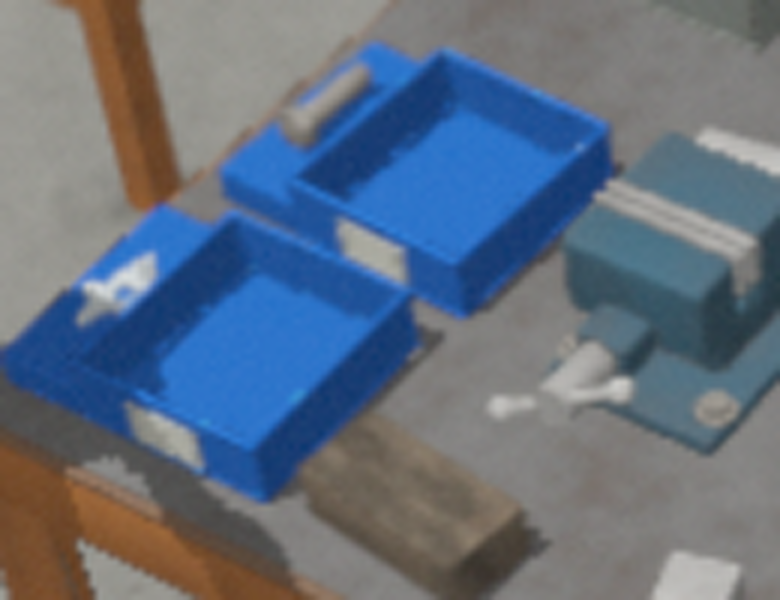

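View pics/c3.png

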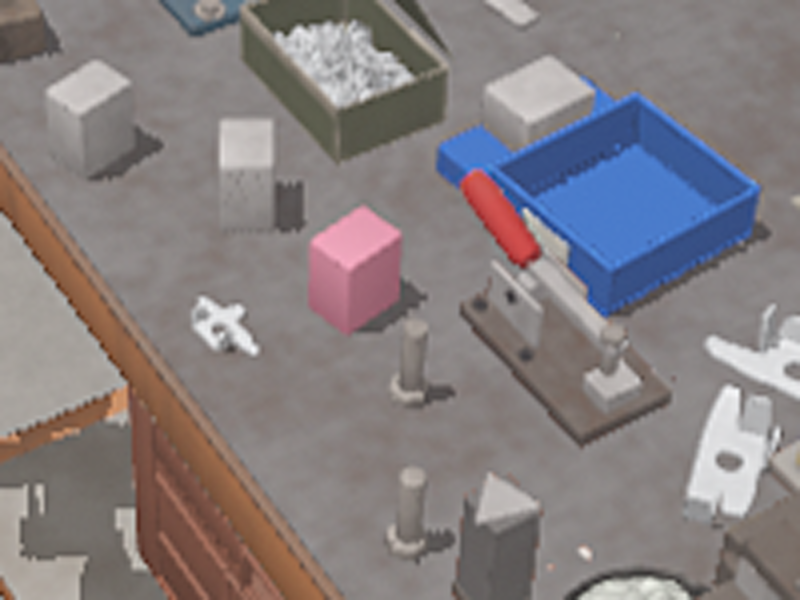

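The crops settle it. The near-left bin carries the bracket sample, the far-left the bolt and the right the steel block. The pink block and the large zinc brackets by the press stay put. A red-handled clamp leans beside the block bin. Now I'll turn the corner picks into positions.

```bash
python3 - <<'E'
from h import *
np.set_printoptions(precision=1,suppress=True)
c1=lambda l:np.array(l)/[4.706,4.709]+[235,240]-.4
c2=lambda l:np.array(l)/6.+[140,165]-.4
c3=lambda l:np.array(l)/4.+[235,200]-.4
def show(t,n,p,z):
    q=ray(n,p,z); print(t,n,q[:,:2].tolist() if 0 else q[:,:2].round(1).tolist(),'mean',q[:,:2].mean(0), 'edges',np.linalg.norm(np.roll(q,-1,0)-q,axis=1), 'ang',np.degrees(np.arctan2(*(q[1]-q[0])[[1,0]])) if len(q)>1 else '')
show('blkL','scene',c1([(80,78),(137,92),(118,148),(57,137)]),50)
show('blkL','side',c3([(46,98),(98,60),(134,90),(88,118)]),50)
show('blkR','scene',c1([(255,97),(303,75),(342,125),(292,150)]),50)
show('blkR','side',c3([(220,118),(272,118),(274,168),(220,168)]),50)
show('pink','side',c3([(308,240),(362,207),(402,240),(348,272)]),50)
show('bolt1','scene',c1([(593,240)]),50);show('bolt1','side',c3([(414,328)]),50)
show('bolt2','scene',c1([(697,390)]),50);show('bolt2','side',c3([(412,475)]),50)
show('brk','scene',c1([(325,290),(413,322)]),3);show('brk','side',c3([(195,302),(255,350)]),3)
show('brkhole','scene',c1([(367,312)]),3);show('brkhole','side',c3([(224,328)]),3)
show('binbolt','scene',c2([(297,182),(443,50),(610,127),(462,262)]),35)
show('binbrk','scene',c2([(80,362),(233,215),(412,303),(262,450)]),35)
show('binblk','side',c3([(497,165),(637,95),(760,185),(610,265)]),35)
show('wood','scene',c2([(375,415),(525,520),(460,585),(300,480)]),30)
show('clamp','side',c3([(615,335)]),55);show('handle','side',c3([(477,183),(530,255)]),60);show('handle','scene',c1([(545,65),(628,120)]),60)
show('clampbase','side',c3([(460,310),(580,440),(670,390)]),5)
show('olive','side',c3([(240,45),(340,130),(447,75)]),35)
show('greenfix','scene',c2([(570,250),(710,340)]),50)
E
```

```text
blkL scene [[441.0, 84.7], [447.9, 54.7], [412.6, 42.6], [403.0, 72.6]] mean [426.1  63.6] edges [30.8 37.3 31.5 39.8] ang -77.01839320069156
blkL side [[402.5, 64.3], [442.8, 79.7], [448.0, 45.9], [415.0, 37.3]] mean [427.1  56.8] edges [43.1 34.2 34.2 29.7] ang 21.01734233120403
blkR scene [[475.4, 1.7], [500.3, -11.5], [481.9, -45.3], [455.4, -32.2]] mean [478.3 -21.8] edges [28.2 38.5 29.6 39.4] ang -27.984273676191773
blkR side [[477.8, 0.8], [502.6, -13.5], [482.6, -49.8], [457.5, -35.2]] mean [480.1 -24.4] edges [28.7 41.4 29.  41.4] ang -30.119080238099393
pink side [[469.4, -107.1], [507.1, -99.8], [511.7, -131.7], [474.9, -137.7]] mean [ 490.8 -119.1] edges [38.4 32.2 37.3 31.1] ang 10.890778816916551
bolt1 scene [[481.2, -185.8]] mean [ 481.2 -185.8] edges [0.] ang 
bolt1 side [[482.3, -188.2]] mean [ 482.3 -188.2] edges [0.] ang 
bolt2 scene [[428.0, -265.9]] mean [ 428.  -265.9] edges [0.] ang 
bolt2 side [[429.4, -267.6]] mean [ 429.4 -267.6] edges [0.] ang 
brk scene [[419.8, -72.3], [425.0, -119.4]] mean [422.4 -95.8] edges [47.4 47.4] ang -83.61397308281519
brk side 
[... 791 characters left out ...]
.9 41.7 92.3 45.5] ang -99.94499957020389
clamp side [[562.9, -246.5]] mean [ 562.9 -246.5] edges [0.] ang 
handle side [[563.6, -123.6], [556.1, -182.6]] mean [ 559.9 -153.1] edges [59.5 59.5] ang -97.23192565243389
handle scene [[561.0, -117.9], [549.7, -170.1]] mean [ 555.3 -144. ] edges [53.4 53.4] ang -102.20932589355174
clampbase side [[536.3, -153.9], [537.3, -260.3], [597.4, -256.4]] mean [ 557.  -223.6] edges [106.4  60.3 119.3] ang -89.50103681029829
olive side [[528.5, 67.6], [539.2, -26.4], [618.0, -16.1]] mean [561.9   8.4] edges [ 94.6  79.5 122.6] ang -83.52988310260163
greenfix scene [[560.7, 220.2], [546.0, 137.2]] mean [553.4 178.7] edges [84.3 84.3] ang -100.01865792576872
```

Request:
{"fn": "step_arm", "kwargs": {
  "deltas": [24,-46.5,0,4.4,60,24,-46.5,0,4.4,60,24,-46.5,0,4.4,60,24,-46.5,0,4.4,60,24,-46.5,0,4.4,60,24,-46.5,0,4.4,60,24,-46.5,0,4.4,60,24,-46.5,0,4.4,60,24,-46.5,0,4.4,60,0,0,0,0,60]
}}

```text
time: 1.4
tool_pos: [424.8, 61.0, 226.4]
tcp_rot: [-3.141, -0.0, -2.862]
contact_force: [-0.6, 0.6, 0.6]
grip_width: 60.3
finger_force: 0.0
```

```bash
python3 - <<'E'
from h import *
np.set_printoptions(precision=1,suppress=True)
o=get_obs();print(o['time'],o['tool_pos'],np.degrees(o['tcp_rot']),o['joint_positions'],o['contact_force'])
import json
P=camera_params('wrist');json.dump({k:np.array(v).tolist() for k,v in P.items()},open('P1.json','w'))
snap('wrist','w1')
print(ray('side',[[360,320]],50),ray('scene',[[447,343]],85))
print(proj('wrist',[[426,61,50],[479,-23,50],[482,-187,50],[429,-267,50],[422,-98,3]],P))
E
```

```text
1.4 [424.8  61.  226.4] [-180.   -0. -164.] [-0.   0.2  1.8 -0.   1.2 -1.9] [-0.6  0.6  0.6]
[[ 463.3 -292.2   50. ]] [[ 425.2 -407.1   85. ]]
[[321.9 221.2]
 [226.8 248.4]
 [ 69.1 207.6]
 [ -0.1 135. ]
 [182.4 169.6]]
```

View pics/w1.png

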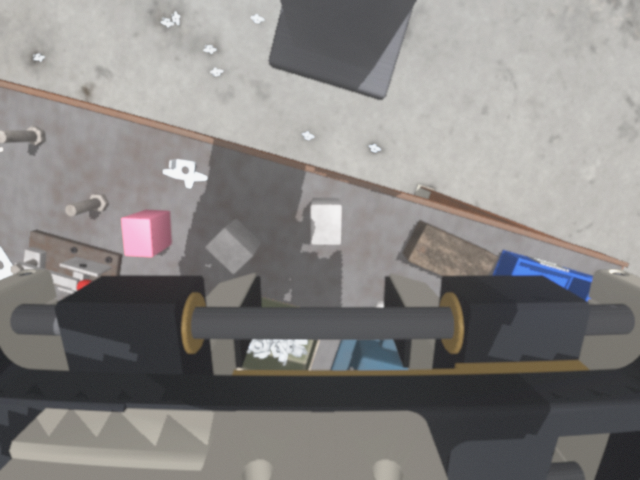

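The wrist picture shows block L at (326,222), block R at (233,246), the bracket at (184,172), the pink block at (146,232) and the bolts at (86,206) and (20,136). These agree with the predicted pixels. I'll enlarge the two blocks and the bracket.

```bash
python3 - <<'E'
import cv2,numpy as np
w=cv2.imread('pics/w1.png')
f=lambda x,y:cv2.resize(w[y:y+60,x:x+60],(400,400),interpolation=cv2.INTER_CUBIC)
a=cv2.convertScaleAbs(np.hstack([f(296,190),cv2.convertScaleAbs(f(203,215),alpha=1.8)]))
b=np.hstack([f(155,142)])
cv2.imwrite('pics/c4.png',a);cv2.imwrite('pics/c5.png',cv2.convertScaleAbs(b,alpha=.8))
E
```

```text
(no output)
```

View pics/c4.png

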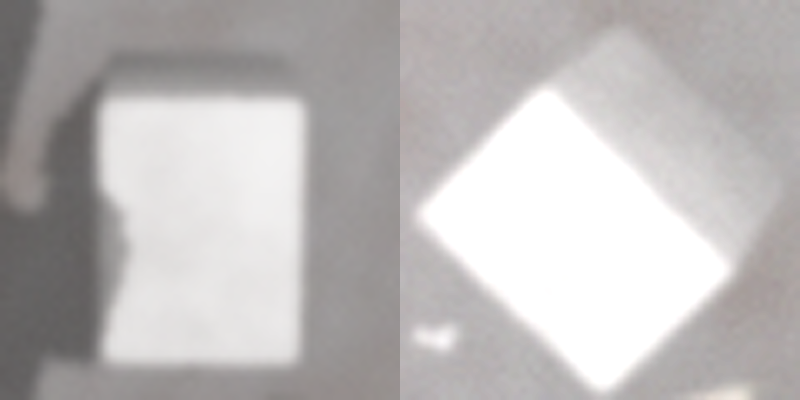

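View pics/c5.png

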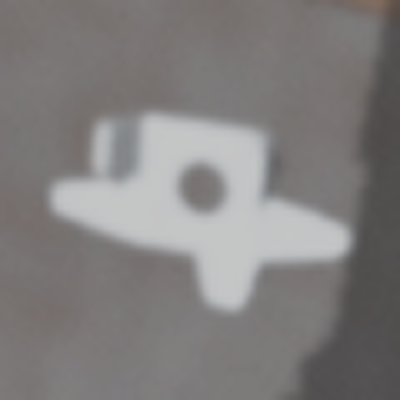

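c4 shows both block tops cleanly. c5 shows the bracket with its ears towards the robot (its -x), arm tips at crop (50,200) and (350,240), and nose at (222,310).

```bash
cat >> h.py <<'E'
def rep(t,q):
    print(t,q[:,:2].round(1).tolist(),'mean',q[:,:2].mean(0).round(1),'edges',np.linalg.norm(np.roll(q,-1,0)-q,axis=1).round(1),'ang',[round(float(np.degrees(np.arctan2(*(v[[1,0]])))),1) for v in np.roll(q,-1,0)-q])
E
python3 - <<'E'
from h import *
import json
P=json.load(open('P1.json'))
f=lambda l,x,y:np.array(l)*.15+[x,y]-.43
rep('L',ray('wrist',f([(97,97),(303,97),(301,363),(101,363)],296,190),50,P))
rep('R',ray('wrist',f([(145,87),(332,268),(202,390),(18,212)],203,215),50,P))
rep('back',ray('wrist',f([(150,112),(272,132)],155,142),3,P))
rep('arms',ray('wrist',f([(50,200),(352,243)],155,142),3,P))
rep('hole,nose',ray('wrist',f([(202,187),(222,310)],155,142),3,P))
rep('ear',ray('wrist',f([(95,122),(93,178)],155,142),13,P))
rep('bolts1base/top',ray('wrist',[[101,204],[74,209]],0,P)); rep('top',ray('wrist',[[74,209],[2,137]],50,P))
E
```

```text
L [[413.0, 45.4], [404.7, 74.1], [443.1, 85.4], [451.3, 56.7]] mean [428.   65.4] edges [29.9 40.  29.8 40. ] ang [106.0, 16.4, -74.0, -163.6]
R [[458.7, -29.8], [478.3, 3.3], [503.0, -11.6], [482.9, -44.5]] mean [480.7 -20.6] edges [38.5 28.8 38.5 28.3] ang [59.4, -31.1, -121.4, 148.9]
back [[411.7, -105.9], [409.5, -85.8]] mean [410.6 -95.9] edges [20.2 20.2] ang [96.3, -83.7]
arms [[430.0, -119.5], [423.5, -69.6]] mean [426.8 -94.5] edges [50.3 50.3] ang [97.5, -82.5]
hole,nose [[421.2, -95.3], [440.1, -88.3]] mean [430.6 -91.8] edges [20.1 20.1] ang [20.3, -159.7]
ear [[414.2, -110.3], [422.9, -109.1]] mean [ 418.6 -109.7] edges [8.8 8.8] ang [8.1, -171.9]
bolts1base/top [[485.6, -184.0], [500.2, -215.1]] mean [ 492.9 -199.6] edges [34.4 34.4] ang [-64.8, 115.2]
top [[482.0, -181.7], [430.4, -264.5]] mean [ 456.2 -223.1] edges [97.6 97.6] ang [-121.9, 58.1]
```

Request:
{"fn": "step_arm", "kwargs": {
  "deltas": [2.5,1.5,-40,0,60,0,0,-45,0,60,0,0,-45,0,60,0,0,-34,0,60,0,0,0,0,60,0,0,-20,0,60,0,0,-20,0,60,0,0,0,0,60,0,0,0,0,25,0,0,0,0,25]
}}

```text
time: 2.7
tool_pos: [426.9, 65.3, 23.9]
tcp_rot: [-3.141, 0.002, -2.857]
contact_force: [0.6, -0.1, -0.6]
grip_width: 44.3
finger_force: 0.0
```

Request:
{"fn": "step_arm", "kwargs": {
  "deltas": [0,0,0,0,20,0,0,0,0,20,0,0,0,0,20,0,0,0,0,20,0,0,25,0,20,0,0,50,0,20,0,0,50,0,20,21,-15,0,-3,20,42,-33,0,-4,20,42,-33,0,-4,20]
}}

```text
time: 3.95
tool_pos: [531.8, -16.5, 147.5]
tcp_rot: [3.141, -0.001, -3.051]
contact_force: [1.1, 0.5, -2.8]
grip_width: 30.0
finger_force: 30.0
```

```bash
python3 - <<'E'
from h import *
for n,x0,x1,y0,y1 in (('scene',325,405,205,275),('side',340,430,215,285)):
    im=cv2.imread(f'pics/{n}0.png'); hsv=cv2.cvtColor(im,cv2.COLOR_BGR2HSV)
    m=cv2.inRange(hsv,(100,120,40),(125,255,255)); k=np.zeros_like(m);k[y0:y1,x0:x1]=m[y0:y1,x0:x1]
    c=max(cv2.findContours(k,cv2.RETR_EXTERNAL,cv2.CHAIN_APPROX_NONE)[0],key=cv2.contourArea)
    h=cv2.approxPolyDP(cv2.convexHull(c),2,True).reshape(-1,2); print(n,h.tolist()); rep('35',ray(n,h,35)); rep('0',ray(n,h,0))
im=cv2.imread('pics/scene0.png');cv2.imwrite('pics/c6.png',cv2.resize(im[205:275,325:405],(800,600)[:2] if 0 else (680,595),interpolation=cv2.INTER_CUBIC))
E
```

```text
scene [[330, 246], [334, 239], [362, 220], [398, 231], [397, 240], [384, 267], [332, 252]]
35 [[577.3, -54.6], [603.1, -51.9], [699.2, -82.3], [710.8, -178.9], [680.8, -189.4], [583.9, -198.4], [562.5, -68.3]] mean [ 631.1 -117.7] edges [ 26.  100.8  97.3  31.8  97.4 131.9  20.2] ang [6.1, -17.6, -83.1, -160.7, -174.7, 99.3, 42.7]
0 [[605.7, -40.5], [632.4, -37.7], [732.0, -69.2], [744.0, -169.3], [712.9, -180.2], [612.5, -189.5], [590.3, -54.7]] mean [ 661.4 -105.9] edges [ 26.9 104.4 100.8  33.  100.8 136.6  21. ] ang [6.1, -17.6, -83.1, -160.7, -174.7, 99.3, 42.7]
side [[382, 220], [394, 223], [424, 246], [421, 259], [386, 278], [344, 241], [345, 236]]
35 [[685.9, -62.3], [703.4, -84.8], [712.5, -180.8], [680.2, -209.7], [581.4, -217.5], [569.9, -78.9], [581.0, -66.1]] mean [ 644.9 -128.6] edges [ 28.5  96.4  43.3  99.1 139.1  17.  104.9] ang [-52.3, -84.6, -138.1, -175.5, 94.8, 48.9, 2.1]
0 [[714.3, -29.8], [732.5, -53.3], [742.0, -153.4], [708.3, -183.6], [605.2, -191.7], [593.2, -47.1], [604.9, -33.7]] mean [671.5 -98.9] edges [ 29.7 100.5  45.2 103.4 145.1  17.7 109.5] ang [-52.3, -84.6, -138.1, -175.5, 94.8, 48.9, 2.1]
```

View pics/c6.png

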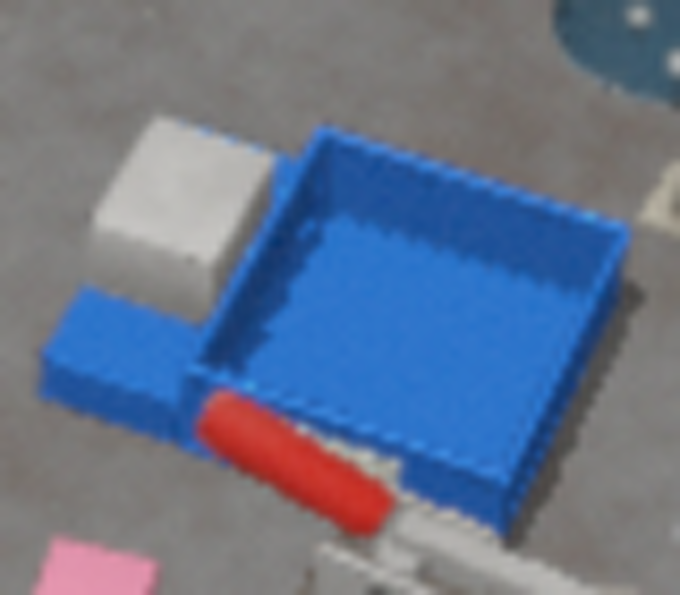

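Request:
{"fn": "step_arm", "kwargs": {
  "deltas": [37,-29.6,0,0,20,37,-29.6,0,0,20,37,-29.6,0,0,20,37,-29.6,0,0,20,0,0,0,0,20,0,0,-30,0,20,0,0,-30,0,20,0,0,-15,0,20,0,0,0,0,20,0,0,0,0,20]
}}

```text
time: 5.2
tool_pos: [679.9, -134.3, 74.1]
tcp_rot: [-3.141, 0.002, -3.049]
contact_force: [-0.4, 0.3, -3.0]
grip_width: 29.5
finger_force: 30.0
```

```bash
python3 - <<'E'
from h import *
snap('scene','s2');snap('side','d2')
a=cv2.imread('pics/s2.png')[190:280,315:415];b=cv2.imread('pics/d2.png')[185:275,340:440]
cv2.imwrite('pics/c7.png',np.hstack([cv2.resize(x,(400,360),interpolation=cv2.INTER_CUBIC) for x in(a,b)]))
print(get_obs()['tool_pos'])
E
```

```text
[ 679.99191742 -134.39867294   74.34876895]
```

View pics/c7.png

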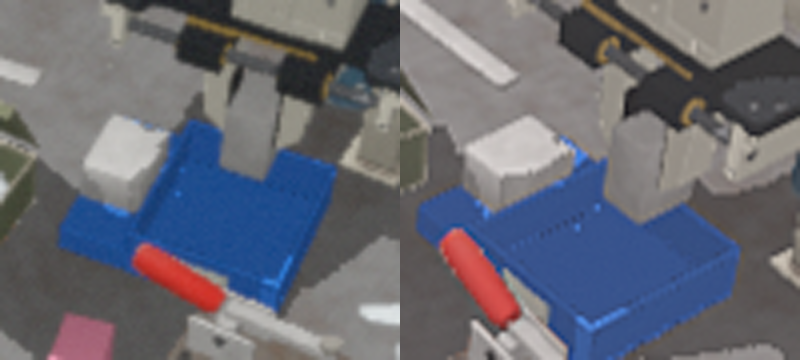

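c7 shows the block hanging inside the block bin's bay, clear of the walls and the clamp handle. I'll lower it and release.

Request:
{"fn": "step_arm", "kwargs": {
  "deltas": [0,0,-20,0,20,0,0,-15,0,20,0,0,-8,0,20,0,0,-3,0,20,0,0,-1,0,20,0,0,0,0,42,0,0,0,0,42,0,0,0,0,42,0,0,20,0,42,0,0,40,0,42]
}}

```text
time: 6.55
tool_pos: [678.4, -134.0, 85.9]
tcp_rot: [3.14, -0.003, -3.049]
contact_force: [-0.0, -1.0, 0.4]
grip_width: 41.6
finger_force: 0.0
```

Request:
{"fn": "step_arm", "kwargs": {
  "deltas": [0,0,60,0,46,-40,22.4,0,10.7,46,-40,22.4,0,10.7,46,-40,22.4,0,10.7,46,-40,22.4,0,10.7,46,-39,22.4,0,10.7,46,0,0,0,0,46,0,0,-40,0,46,0,0,-30,0,46,0,0,0,0,46]
}}

```text
time: 7.8
tool_pos: [480.2, -22.5, 75.0]
tcp_rot: [3.139, -0.001, -2.117]
contact_force: [-0.5, 0.1, -0.4]
grip_width: 46.0
finger_force: 0.0
```

```bash
python3 - <<'E'
from h import *
o=get_obs();print(o['tool_pos'],np.degrees(o['tcp_rot']))
import json
P=camera_params('wrist');json.dump({k:np.array(v).tolist() for k,v in P.items()},open('P2.json','w'))
snap('wrist','w2')
print(proj('wrist',[[480,-22,50],[482,-185,50],[429,-266,50],[425,-96,3]],P))
E
```

```text
[480.24316609 -22.54275461  75.03865933] [ 1.79876561e+02 -4.58696668e-02 -1.21303999e+02]
[[ 324.31102894  275.12554937]
 [ 144.9472906     2.8743449 ]
 [ 146.81582512 -203.74891111]
 [ 337.49725953  110.60959003]]
```

View pics/w2.png

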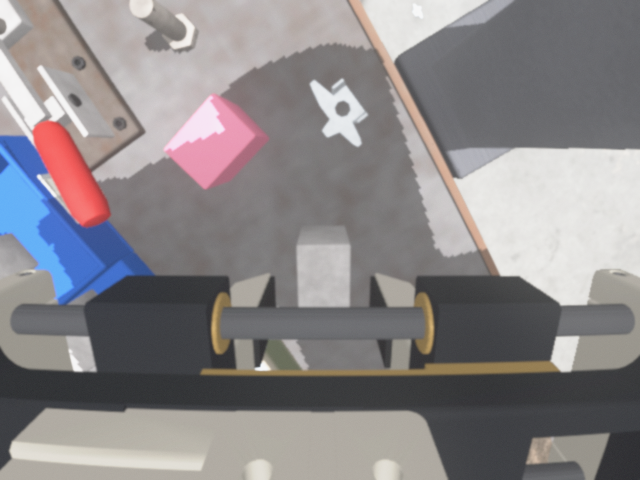

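w2 shows block R centred and square between the fingers at (324,275). The bracket at (340,112) and bolt 1's tip at (148,8) are visible too.

Request:
{"fn": "step_arm", "kwargs": {
  "deltas": [0,0,-25,0,46,0,0,-20,0,46,0,0,-6,0,46,0,0,0,0,20,0,0,0,0,20,0,0,0,0,20,0,0,0,0,20,0,0,25,0,20,0,0,50,0,20,0,0,50,0,20]
}}

```text
time: 9.1
tool_pos: [479.7, -22.2, 150.9]
tcp_rot: [3.14, -0.0, -2.115]
contact_force: [1.1, 0.2, -2.8]
grip_width: 29.7
finger_force: 30.0
```

```bash
python3 - <<'E'
from h import *
import json
P=json.load(open('P2.json'))
w=cv2.imread('pics/w2.png')
rep('arms',ray('wrist',[[315,83],[358,143]],3,P));rep('hole',ray('wrist',[[343,108]],3,P));rep('bolt',ray('wrist',[[183,36],[146,7]],0,P));rep('bolttop',ray('wrist',[[146,7]],50,P))
cv2.imwrite('pics/c8.png',cv2.resize(w[70:155,295:380],(595,595),interpolation=cv2.INTER_CUBIC))
E
```

```text
arms [[428.5, -117.3], [423.9, -72.2]] mean [426.2 -94.7] edges [45.3 45.3] ang [95.8, -84.2]
hole [[421.2, -95.6]] mean [421.2 -95.6] edges [0.] ang [0.0]
bolt [[482.9, -184.4], [492.7, -210.9]] mean [ 487.8 -197.7] edges [28.3 28.3] ang [-69.8, 110.2]
bolttop [[482.7, -183.2]] mean [ 482.7 -183.2] edges [0.] ang [0.0]
```

View pics/c8.png

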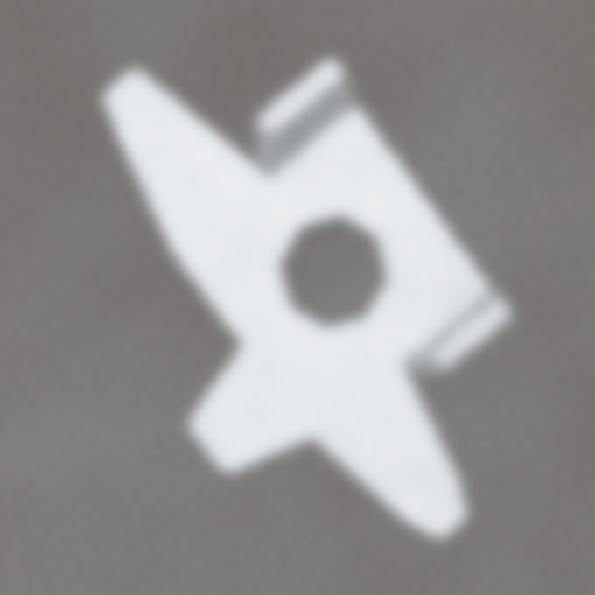

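c8 shows the ear tops clearly: outer edges (257,120)-(330,60) and (445,370)-(513,315). Block R is held, and I'm carrying it over.

Request:
{"fn": "step_arm", "kwargs": {
  "deltas": [30,-23.3,0,-10.7,20,30,-23.3,0,-10.7,20,30,-23.3,0,-10.7,20,30,-23.3,0,-10.7,20,29.6,-23.3,0,-10.7,20,0,0,0,0,20,0,0,-40,0,20,0,0,-30,0,20,0,0,0,0,20,0,0,0,0,20]
}}

```text
time: 10.35
tool_pos: [630.3, -138.6, 81.1]
tcp_rot: [-3.141, 0.001, -3.048]
contact_force: [0.7, 0.8, -2.3]
grip_width: 29.9
finger_force: 30.0
```

```bash
python3 - <<'E'
from h import *
import json
P=json.load(open('P2.json'))
f=lambda l:np.array(l)/7.+[295,70]-.43
rep('ears13',ray('wrist',f([(257,120),(330,60),(513,315),(445,370)]),13,P))
rep('back',ray('wrist',f([(355,100),(490,285)]),3,P))
snap('scene','s3');snap('side','d3')
a=cv2.imread('pics/s3.png')[190:280,315:415];b=cv2.imread('pics/d3.png')[185:275,340:440]
cv2.imwrite('pics/c9.png',np.hstack([cv2.resize(x,(400,360),interpolation=cv2.INTER_CUBIC) for x in(a,b)]))
E
```

```text
ears13 [[422.1, -108.9], [414.4, -109.9], [411.4, -84.0], [418.7, -83.0]] mean [416.7 -96.5] edges [ 7.8 26.1  7.4 26.1] ang [-173.1, 96.5, 7.2, -82.6]
back [[412.8, -107.1], [410.3, -87.4]] mean [411.5 -97.3] edges [19.9 19.9] ang [97.0, -83.0]
```

View pics/c9.png

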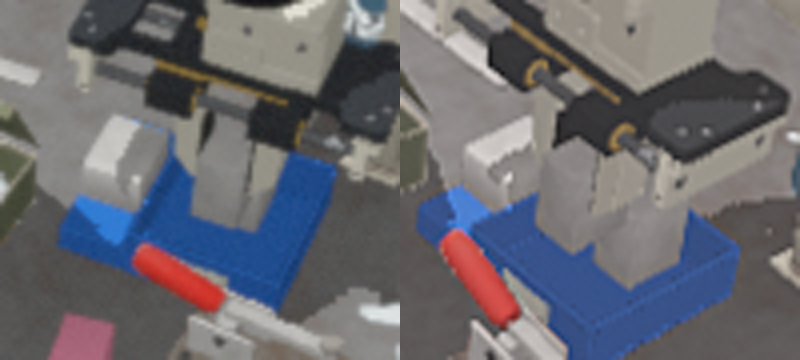

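c9 shows the first block standing upright in the bin, with the second hanging beside it on the clamp side, clear of the walls. Lowering.

Request:
{"fn": "step_arm", "kwargs": {
  "deltas": [0,0,-25,0,20,0,0,-16,0,20,0,0,-8,0,20,0,0,-2,0,20,0,0,-0.5,0,20,0,0,0,0,42,0,0,0,0,42,0,0,0,0,42,0,0,20,0,42,0,0,50,0,42]
}}

```text
time: 11.7
tool_pos: [628.2, -138.2, 96.5]
tcp_rot: [3.139, -0.005, -3.049]
contact_force: [-0.5, -0.1, 0.4]
grip_width: 42.0
finger_force: 0.0
```

Request:
{"fn": "step_arm", "kwargs": {
  "deltas": [0,0,50,0,42,-43,8.4,0,1.7,42,-43,8.4,0,0,42,-43,8.4,0,0,42,-43,8.4,0,0,42,-41,8.6,0,0,42,0,0,-40,0,42,0,0,-40,0,42,0,0,0,0,42,0,0,0,0,42]
}}

```text
time: 12.95
tool_pos: [417.6, -96.8, 69.3]
tcp_rot: [-3.141, 0.001, -3.02]
contact_force: [1.0, 0.8, 0.1]
grip_width: 41.9
finger_force: 0.0
```

```bash
python3 - <<'E'
from h import *
o=get_obs();print(o['tool_pos'],np.degrees(o['tcp_rot']))
P=camera_params('wrist')
w=snap('wrist','w3')
hsv=cv2.cvtColor(w,cv2.COLOR_RGB2HSV)
q=proj('wrist',[[416.7,-96.5,13],[425.6,-95.3,3],[422,-109,13],[418.7,-83,13]],P);print(q)
x,y=q[1].astype(int);print(x,y)
cv2.imwrite('pics/c10.png',cv2.resize(w[y-70:y+60,x-80:x+80,::-1],(640,520),interpolation=cv2.INTER_CUBIC))
E
```

```text
[417.60860299 -96.84976186  69.3282055 ] [-1.79963276e+02  7.15523347e-02 -1.73007668e+02]
[[322.75921499 255.65146724]
 [322.89304865 263.89682286]
 [302.57202596 261.16767763]
 [343.10443736 261.01088474]]
322 263
```

View pics/c10.png

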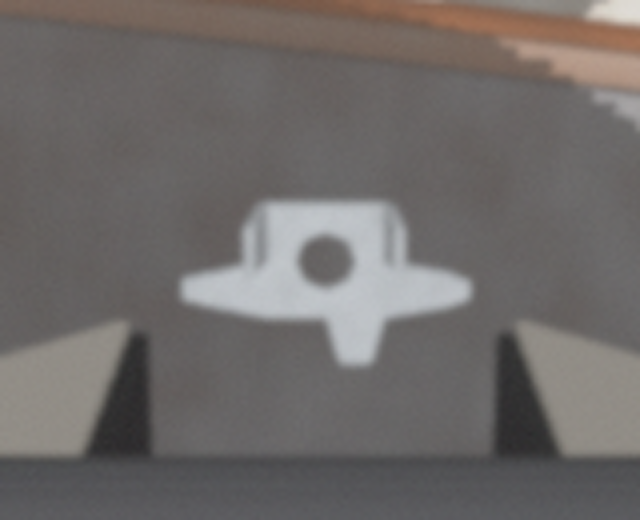

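c10 shows the bracket square and centred between the fingers, with the ears at crop x 245 and 405 and the hole at (327,261). That was my last allowed picture, so from here I check by numbers. I'll grip the ears with the tips about 6 mm up, clear of the 4 mm arms.

Request:
{"fn": "step_arm", "kwargs": {
  "deltas": [-1.5,0,-30,0,42,0,0,-20,0,42,0,0,-8,0,42,0,0,-4.5,0,42,0,0,0,0,42,0,0,0,0,15,0,0,0,0,15,0,0,0,0,15,0,0,0,0,15,0,0,0,0,15]
}}

```text
time: 14.25
tool_pos: [415.5, -96.6, 6.0]
tcp_rot: [-3.141, 0.001, -3.02]
contact_force: [-0.5, 0.1, 5.6]
grip_width: 24.3
finger_force: 30.0
```

Request:
{"fn": "step_arm", "kwargs": {
  "deltas": [0,0,10,0,15,0,0,40,0,15,0,0,60,0,15,5,50,0,-1,15,5,54,0,-1,15,5,54,0,-1,15,5,54,0,-1,15,5,54,0,-1,15,5,54,0,-1,15,5,50,0,-1,15]
}}

```text
time: 15.5
tool_pos: [450.0, 275.4, 116.1]
tcp_rot: [-3.142, 0.0, 3.141]
contact_force: [1.1, -1.4, 0.1]
grip_width: 23.9
finger_force: 30.0
```

```bash
cat > bl.py <<'E'
from h import *
# blue contours -> rim corners
for n,boxes in (('scene',((140,192,200,250),(170,165,250,220))),('side',((185,140,256,195),(240,130,300,185)))):
    im=cv2.imread(f'pics/{n}0.png'); hsv=cv2.cvtColor(im,cv2.COLOR_BGR2HSV)
    m=cv2.inRange(hsv,(100,120,40),(125,255,255))
    cs=[c for c in cv2.findContours(m,cv2.RETR_EXTERNAL,cv2.CHAIN_APPROX_NONE)[0] if cv2.contourArea(c)>300]
    for c in cs:
        h=cv2.approxPolyDP(cv2.convexHull(c),2,True).reshape(-1,2); print(n,h.tolist()); rep('35',ray(n,h,35)); rep('0',ray(n,h,0))
E
python3 bl.py; python3 -c "
from h import *
o=get_obs();print(o['tool_pos'],o['grip_width'],o['finger_force'],o['contact_force'])"
```

```text
scene [[330, 246], [334, 239], [362, 220], [398, 231], [397, 240], [384, 267], [332, 252]]
35 [[577.3, -54.6], [603.1, -51.9], [699.2, -82.3], [710.8, -178.9], [680.8, -189.4], [583.9, -198.4], [562.5, -68.3]] mean [ 631.1 -117.7] edges [ 26.  100.8  97.3  31.8  97.4 131.9  20.2] ang [6.1, -17.6, -83.1, -160.7, -174.7, 99.3, 42.7]
0 [[605.7, -40.5], [632.4, -37.7], [732.0, -69.2], [744.0, -169.3], [712.9, -180.2], [612.5, -189.5], [590.3, -54.7]] mean [ 661.4 -105.9] edges [ 26.9 104.4 100.8  33.  100.8 136.6  21. ] ang [6.1, -17.6, -83.1, -160.7, -174.7, 99.3, 42.7]
scene [[240, 185], [241, 194], [184, 248], [143, 229], [140, 225], [166, 199], [202, 172], [217, 174]]
35 [[649.4, 267.4], [620.8, 243.8], [388.4, 251.1], [385.8, 382.6], [392.6, 399.0], [501.9, 405.7], [639.9, 391.8], [654.6, 350.0]] mean [529.2 336.4] edges [ 37.1 232.5 131.5  17.8 109.5 138.7  44.2  82.8] ang [-140.5, 178.2, 91.1, 67.4, 3.5, -5.8, -70.7, -93.6]
0 [[680.4, 293.0], [650.7, 268.6], [410.0, 276.1], [407.4, 412.3], [414.4, 429.3], [527.6, 436.3], [670.6, 421.9], [685.7, 378.6]] mean [555.9 364.5] edges [ 3
[... 1217 characters left out ...]
4, 79.3, 1.8, -51.4]
side [[282, 140], [296, 155], [270, 176], [261, 178], [241, 153], [240, 147], [273, 138]]
35 [[653.4, 356.1], [649.5, 271.8], [544.6, 220.7], [521.0, 224.3], [527.3, 352.7], [537.8, 380.8], [636.8, 377.5]] mean [581.5 312. ] edges [ 84.4 116.6  23.9 128.6  30.   99.1  27.1] ang [-92.7, -154.0, 171.5, 87.2, 69.5, -1.9, -52.3]
0 [[680.3, 406.7], [676.2, 318.8], [566.8, 265.5], [542.2, 269.2], [548.8, 403.2], [559.7, 432.6], [663.0, 429.1]] mean [605.3 360.7] edges [ 88.1 121.7  24.9 134.2  31.3 103.4  28.3] ang [-92.7, -154.0, 171.5, 87.2, 69.5, -1.9, -52.3]
[449.98640089 275.36550551 116.1314287 ] 23.929425839337174 29.998836038284935 [ 1.0834779  -1.39139457  0.14084314]
```

Request:
{"fn": "step_arm", "kwargs": {
  "deltas": [2,24,0,0,15,2,25,0,0,15,0,0,-30,0,15,0,0,-30,0,15,0,0,-20,0,15,0,0,-12,0,15,0,0,-7,0,15,0,0,-3,0,15,0,0,0,0,15,0,0,0,0,15]
}}

```text
time: 16.75
tool_pos: [454.6, 322.6, 14.3]
tcp_rot: [3.141, 0.001, 3.142]
contact_force: [-0.2, 0.6, -0.6]
grip_width: 24.3
finger_force: 30.0
```

Request:
{"fn": "step_arm", "kwargs": {
  "deltas": [0,0,-2,0,15,0,0,-1.5,0,15,0,0,-1,0,15,0,0,0,0,15,0,0,0,0,15,0,0,0,0,15,0,0,0,0,15,0,0,0,0,15,0,0,0,0,15,0,0,0,0,15]
}}

```text
time: 18.0
tool_pos: [454.3, 322.5, 9.3]
tcp_rot: [3.141, 0.0, 3.141]
contact_force: [-0.6, 0.4, -0.9]
grip_width: 23.9
finger_force: 30.0
```

Request:
{"fn": "step_arm", "kwargs": {
  "deltas": [0,0,-0.7,0,15,0,0,0,0,15,0,0,0,0,36,0,0,0,0,36,0,0,0,0,36,0,0,20,0,36,0,0,50,0,36,0,0,50,0,36,0,-20,20,0,36,0,-60,0,0,36]
}}

```text
time: 19.25
tool_pos: [455.6, 243.6, 150.5]
tcp_rot: [3.139, 0.005, -3.138]
contact_force: [0.9, -1.0, -0.2]
grip_width: 35.9
finger_force: 0.0
```

```bash
cat > bri.py <<'E'
from h import *
import sys
o=get_obs();print(o['time'],o['tool_pos'].round(1),o['grip_width'])
for n,c,z,r in (('scene',(463,323),5,32),('side',(463,323),5,32),('wrist',(463,323),5,45)):
    P=camera_params(n);w=capture(n);cv2.imwrite(f'pics/b_{n}.png',w[:,:,::-1])
    q=proj(n,[[*c,3]],P)[0].astype(int);print(n,q)
    hsv=cv2.cvtColor(w,cv2.COLOR_RGB2HSV)
    poly=proj(n,[[c[0]+a,c[1]+b,3] for a,b in((-48,-44),(48,-44),(48,44),(-48,44))],P)
    m=np.zeros((480,640),np.uint8);cv2.fillConvexPoly(m,poly.astype(np.int32),255)
    k=cv2.inRange(hsv,(0,0,100),(179,70,255))&m
    for cc in cv2.findContours(k,cv2.RETR_EXTERNAL,cv2.CHAIN_APPROX_NONE)[0]:
        if cv2.contourArea(cc)>8:
            M=cv2.moments(cc);p=[M['m10']/M['m00'],M['m01']/M['m00']]
            ww=ray(n,cc.reshape(-1,2),5,P)[:,:2]
            print(n,p,cv2.contourArea(cc),ray(n,p,4,P).round(1),ww.min(0).round(1),ww.max(0).round(1))
E
python3 bri.py
```

```text
19.25 [455.6 243.6 150.5] 35.9220183401389
scene [182 227]
scene [166.725, 235.65] 20.0 [[418.3 339.3   4. ]] [414.2 319. ] [421.4 360. ]
scene [181.61868686868684, 227.44191919191917] 66.0 [[461.2 325.    4. ]] [448.3 301.6] [475.  345.2]
side [224 175]
side [223.0, 173.95238095238093] 38.5 [[461.8 330.    4. ]] [448.9 316.2] [476.7 344.9]
side [203.6551724137931, 175.1149425287356] 14.5 [[415.9 350.3   4. ]] [412.  320.2] [419.5 368.5]
wrist [415 236]
wrist [378.1405706332637, 281.41475295755043] 239.5 [[505.7 290.4   4. ]] [497.  277.8] [510.  308.1]
wrist [417.58060336849894, 236.62816953544325] 900.5 [[462.9 324.4   4. ]] [450.2 298.4] [478.9 347.6]
```

The bracket is flat in its bin at (463,324), with a footprint of 28 x 49 mm. Next come the bolts. First I'll check numerically for the dark post near bolt 2 and refine the bolt positions.

```bash
python3 - <<'E'
from h import *
s=cv2.imread('pics/scene0.png')[:,:,::-1];d=cv2.imread('pics/side0.png')[:,:,::-1]
for uv in ((361,325),(352,345),(366,335)):
  print(uv,d[uv[1],uv[0]])
  for z in (0,20,50,80,110,140):
    p=ray('side',[uv],z)[0];q=proj('scene',[p])[0];x,y=q.astype(int)
    print(z,p.round(),q.round(),s[y,x] if 0<=x<640 and 0<=y<480 else '')
# pot in scene: dark + white
print('pot', ray('scene',[[447,343]],90).round())
# bolt columns, brightness map in scene around bolt2
print(cv2.cvtColor(s,cv2.COLOR_RGB2GRAY)[312:350:2,372:470:4])
print(ray('scene',[[381.5,321.5]],50).round(1),ray('side',[[337.6,318.5]],50).round(1))
E
```

```text
(361, 325) [190 185 183]
0 [ 485. -271.   -0.] [393. 318.] [130 127 126]
20 [ 474. -284.   20.] [397. 318.] [129 129 127]
50 [ 458. -303.   50.] [404. 320.] [133 132 130]
80 [ 442. -322.   80.] [411. 321.] [145 144 144]
110 [ 426. -342.  110.] [419. 322.] [128 127 125]
140 [ 410. -361.  140.] [428. 324.] [126 123 120]
(352, 345) [100  95  94]
0 [ 442. -302.    0.] [398. 337.] [135 134 133]
20 [ 432. -314.   20.] [402. 338.] [133 132 130]
50 [ 418. -333.   50.] [409. 339.] [133 133 130]
80 [ 403. -351.   80.] [417. 340.] [132 129 128]
110 [ 389. -369.  110.] [425. 342.] [131 128 127]
140 [ 374. -387.  140.] [434. 343.] [184 189 180]
(366, 335) [93 89 88]
0 [ 479. -296.    0.] [402. 324.] [132 131 130]
20 [ 468. -308.   20.] [406. 325.] [131 130 128]
50 [ 452. -327.   50.] [413. 326.] [130 130 127]
80 [ 437. -345.   80.] [421. 327.] [129 129 126]
110 [ 421. -364.  110.] [428. 329.] [123 119 116]
140 [ 405. -382.  140.] [437. 330.] [197 204 195]
pot [[ 422. -407.   90.]]
[[118 123 115 127 127 130 134 128 130 128 128 122 124 124 120 114 118 118
  118 122 120 121 124 123 119]
 [123 119 11
[... 1228 characters left out ...]
09  92 134 120  59]
 [123 122 125 109 129 133 134 135 133 133 131 131 131 158  55 174 194 211
  216 215 189  93  97  96  55]
 [129 125 124 127 131 134 131 130 139 133 126 130 132 129  39 172 197 205
  203 213 109  92  92 134  66]
 [130 126 125 126 128 136 128 132 128 129 130 129 136 127  35 176 196 207
  206 214  96  91  90 198  97]
 [132 126 130 126 126 135 124 129 127 124 126 130 163 121  36 134 193 206
  212 204  92  95  94 204  98]
 [131 130 133 130 129 130 126 124 128 122 127 129 128 113  39  78 190 210
  214 159  92  92  93 126  88]
 [130 131 130 129 130 131 125 129 124 122 131 129 129 116  31  57 155 208
  211 106  93  95  95 107 110]]
[[ 428.9 -262.6   50. ]] [[ 429.2 -267.9   50. ]]
```

Request:
{"fn": "step_arm", "kwargs": {
  "deltas": [2.5,-50,0,0,36,3,-53.5,0,0,36,3,-53.5,0,0,36,3,-53.5,0,0,36,3,-53.5,0,0,36,3,-53.5,0,0,36,3,-53.5,0,0,36,3,-53.5,0,0,36,0,0,0,0,36,0,0,0,0,36]
}}

```text
time: 20.65
tool_pos: [477.9, -181.1, 148.1]
tcp_rot: [3.14, -0.001, 3.141]
contact_force: [0.4, -0.1, -0.0]
grip_width: 36.2
finger_force: 0.0
```

Request:
{"fn": "step_arm", "kwargs": {
  "deltas": [4.5,-3.5,-30,0,36,0,0,-40,0,36,0,0,-30,0,36,0,0,-20,0,36,0,0,-8,0,36,0,0,0,0,36,0,0,0,0,5,0,0,0,0,5,0,0,0,0,5,0,0,0,0,5]
}}

```text
time: 21.9
tool_pos: [482.6, -185.7, 21.1]
tcp_rot: [-3.141, 0.001, 3.141]
contact_force: [-0.2, 1.8, 5.1]
grip_width: 11.2
finger_force: 30.0
```

Request:
{"fn": "step_arm", "kwargs": {
  "deltas": [0,0,10,0,5,0,0,50,0,5,0,0,50,0,5,0,0,50,0,5,0,40,0,-5,5,0,52,0,-10,5,0,52,0,-10,5,0,52,0,-10,5,0,52,0,-10,5,0,52,0,-10,5]
}}

```text
time: 23.15
tool_pos: [482.3, 111.4, 181.1]
tcp_rot: [3.141, 0.0, 2.191]
contact_force: [0.6, 0.0, -0.2]
grip_width: 11.5
finger_force: 30.0
```

```bash
python3 - <<'E'
from h import *
rep('legs',ray('scene',[[285,182],[250,165],[283,120]],0));rep('tabletop',ray('scene',[[280,112],[420,160]],150))
rep('fix top z100',ray('scene',[[255,187],[236,208],[240,205]],100)); rep('side fix',ray('side',[[293,160],[278,175],[300,182]],100))
E
```

```text
legs [[756.9, 189.7], [768.6, 319.3], [1013.7, 358.0]] mean [846.4 289. ] edges [130.2 248.  307. ] ang [84.8, 9.0, -146.8]
tabletop [[860.3, 266.7], [864.1, -157.0]] mean [862.2  54.9] edges [423.7 423.7] ang [-89.5, 90.5]
fix top z100 [[605.2, 182.4], [517.1, 178.9], [530.9, 176.7]] mean [551.  179.3] edges [88.1 14.  74.5] ang [-177.8, -9.3, 4.4]
side fix [[582.5, 169.1], [521.3, 131.9], [551.7, 82.4]] mean [551.8 127.8] edges [71.7 58.1 92. ] ang [-148.7, -58.4, 70.4]
```

Request:
{"fn": "step_arm", "kwargs": {
  "deltas": [23,44.5,0,-7,5,23,44.5,0,-7,5,23,44.5,0,-7,5,23,44.5,0,-7,5,23,44.5,0,-7,5,0,0,0,0,5,0,0,-40,0,5,0,0,-40,0,5,0,0,-25,0,5,0,0,0,0,5]
}}

```text
time: 24.4
tool_pos: [596.0, 330.9, 73.6]
tcp_rot: [-3.137, 0.002, 1.586]
contact_force: [-0.2, -0.1, -0.5]
grip_width: 11.3
finger_force: 30.0
```

```bash
python3 - <<'E'
from h import *
o=get_obs();t=o['tool_pos'];print(t,np.degrees(o['tcp_rot']),o['grip_width'])
# blue near bolt tip: check where floor/bay is in wrist view
P=camera_params('wrist');w=capture('wrist');cv2.imwrite('pics/w5.png',w[:,:,::-1])
hsv=cv2.cvtColor(w,cv2.COLOR_RGB2HSV);m=cv2.inRange(hsv,(100,120,40),(125,255,255))
for z,off in ((35,(0,0)),):
  for c in cv2.findContours(m,cv2.RETR_EXTERNAL,cv2.CHAIN_APPROX_NONE)[0]:
    if cv2.contourArea(c)>1500:
        h=cv2.approxPolyDP(cv2.convexHull(c),4,True).reshape(-1,2);print(h.tolist());rep('35',ray('wrist',h,35,P))
E
```

```text
[596.0130067  330.94740484  73.64974174] [-1.79732596e+02  1.29314216e-01  9.08650661e+01] 11.26222828265
[[243, 126], [424, 137], [426, 220], [418, 275], [235, 276], [234, 205]]
35 [[552.8, 411.5], [651.3, 407.3], [656.4, 361.1], [654.7, 327.4], [544.4, 324.9], [545.9, 368.1]] mean [600.9 366.7] edges [ 98.7  46.4  33.8 110.3  43.3  43.9] ang [-2.4, -83.7, -92.9, -178.7, 87.9, 81.1]
[[195, 115], [211, 274], [159, 305], [60, 303], [22, 265], [8, 198], [18, 118]]
35 [[526.7, 417.2], [529.8, 325.9], [495.0, 304.4], [428.5, 303.5], [407.2, 328.8], [406.9, 371.3], [422.4, 417.3]] mean [459.5 352.6] edges [ 91.4  40.8  66.5  33.1  42.5  48.5 104.3] ang [-88.1, -148.3, -179.2, 130.1, 90.4, 71.4, -0.1]
```

Request:
{"fn": "step_arm", "kwargs": {
  "deltas": [0,2,-20,0,5,0,0,-15,0,5,0,0,-9,0,5,0,0,-3,0,5,0,0,-1.5,0,5,0,0,0,0,5,0,0,0,0,5,0,0,0,0,5,0,0,0,0,5,0,0,0,0,5]
}}

```text
time: 25.7
tool_pos: [597.6, 334.4, 27.1]
tcp_rot: [3.141, -0.0, 1.586]
contact_force: [0.0, -0.6, -0.7]
grip_width: 11.3
finger_force: 30.0
```

Request:
{"fn": "step_arm", "kwargs": {
  "deltas": [0,0,-1.5,0,5,0,0,-1,0,5,0,0,0,0,5,0,0,0,0,5,0,0,0,0,5,0,0,0,0,5,0,0,0,0,5,0,0,0,0,5,0,0,0,0,5,0,0,0,0,5]
}}

```text
time: 26.95
tool_pos: [597.5, 334.4, 24.5]
tcp_rot: [3.142, 0.0, 1.586]
contact_force: [0.5, -0.1, -0.2]
grip_width: 11.4
finger_force: 30.0
```

Request:
{"fn": "step_arm", "kwargs": {
  "deltas": [0,0,-0.5,0,5,0,0,0,0,5,0,0,0,0,5,0,0,0,0,30,0,0,0,0,30,0,0,0,0,30,0,0,10,0,30,0,0,40,0,30,0,0,55,0,30,0,0,50,0,30]
}}

```text
time: 28.2
tool_pos: [597.7, 334.4, 181.9]
tcp_rot: [3.14, -0.001, 1.586]
contact_force: [-0.0, -0.1, -0.6]
grip_width: 30.1
finger_force: 0.0
```

Request:
{"fn": "step_arm", "kwargs": {
  "deltas": [-14,-50,0,0,30,-14,-50,0,0,30,-14,-50,0,0,30,-14,-50,0,0,30,-14,-50,0,0,30,-14,-50,0,0,30,-14,-50,0,0,30,-14,-50,0,0,30,-14,-50,0,0,30,-14,-50,0,0,30]
}}

```text
time: 29.45
tool_pos: [457.2, -167.3, 180.1]
tcp_rot: [3.14, 0.001, 1.586]
contact_force: [1.0, 0.4, -0.4]
grip_width: 30.2
finger_force: 0.0
```

```bash
cat > bo.py <<'E'
from h import *
o=get_obs();print(o['time'],o['tool_pos'].round(1))
for n in('scene','side'):
    w=capture(n);cv2.imwrite(f'pics/bb_{n}.png',w[:,:,::-1]);hsv=cv2.cvtColor(w,cv2.COLOR_RGB2HSV)
    c=(599,314)
    poly=np.vstack([proj(n,[[c[0]+a,c[1]+b,z] for a,b in((-46,-42),(46,-42),(46,42),(-46,42))]) for z in(3,)])
    m=np.zeros((480,640),np.uint8);cv2.fillConvexPoly(m,poly.astype(np.int32),255)
    m=cv2.dilate(m,None,iterations=3)
    k=cv2.inRange(hsv,(0,0,60),(179,90,255))|cv2.inRange(hsv,(0,0,60),(95,255,255));k&=m
    for cc in cv2.findContours(k,cv2.RETR_EXTERNAL,cv2.CHAIN_APPROX_NONE)[0]:
        if cv2.contourArea(cc)>8:
            x,y,ww,h=cv2.boundingRect(cc);print(n,(x,y,ww,h),cv2.contourArea(cc))
    for q in((597.5,334.4),(597.5,294)): print('pred base/top',proj(n,[[*q,3],[*q,53]]).round(1).tolist())
E
python3 bo.py
```

```text
29.45 [ 457.2 -167.3  180.1]
scene (196, 202, 12, 10) 55.0
scene (206, 182, 8, 17) 55.0
pred base/top [[210.5, 196.2], [208.1, 182.6]]
pred base/top [[222.2, 201.2], [220.1, 187.6]]
side (265, 157, 33, 22) 289.5
side (246, 157, 13, 19) 49.5
side (265, 149, 8, 13) 50.5
pred base/top [[268.1, 159.2], [267.4, 143.4]]
pred base/top [[275.1, 166.5], [274.6, 150.5]]
```

The first bolt stands upright in its bin: in the scene its blob spans rows 182–199, and I predicted 182–196.

Request:
{"fn": "step_arm", "kwargs": {
  "deltas": [-14,-50,0,0,30,-14,-49,0,0,30,0,0,-40,0,30,0,0,-40,0,30,0,0,-20,0,30,0,0,0,0,30,0,0,0,0,30,0,0,0,0,30,0,0,0,0,30,0,0,0,0,30]
}}

```text
time: 30.8
tool_pos: [429.7, -264.7, 79.4]
tcp_rot: [3.141, 0.001, 1.586]
contact_force: [1.2, -0.1, -0.5]
grip_width: 30.0
finger_force: 0.0
```

```bash
python3 - <<'E'
from h import *
o=get_obs();print(o['tool_pos'],np.degrees(o['tcp_rot']))
P=camera_params('wrist');w=capture('wrist');cv2.imwrite('pics/w6.png',w[:,:,::-1])
q=proj('wrist',[[429.3,-266,50],[429.3,-266,0],[429.3,-266,8]],P);print(q)
g=cv2.cvtColor(w,cv2.COLOR_RGB2GRAY);x,y=q[0].astype(int)
print(g[y-32:y+28:3,x-40:x+44:4])
E
```

```text
[ 429.72175482 -264.6829431    79.44513591] [1.79960632e+02 2.97394481e-02 9.08699912e+01]
[[319.48363819 275.55369872]
 [319.98779129 250.70644402]
 [319.92063521 254.012642  ]]
[[124 124 122 119 119 116 116 116 144 153 163 169 133 119 120 119 121 119
  118 117 117]
 [123 121 120 119 118 116 114 122 165 161 153 160 159 119 123 122 123 121
  119 119 121]
 [124 124 120 116 116 114 115 135 155 124 118 121 157 148 120 122 122 124
  121 122 122]
 [122 121 119 117 117 113 117 154 142 122 125 119 132 156 123 122 123 125
  124 123 120]
 [123 121 120 118 115 112 113 158 132 124 127 124 122 151 123 121 123 123
  124 122 121]
 [121 122 121 117 117 115 117 152 134 125 126 120 122 144 125 123 121 120
  123 120 120]
 [122 123 122 121 118 115 116 129 133 122 124 123 119 131 123 123 122 120
  121 122 120]
 [123 123 123 121 119 119 118 117 122 123 128 129 121 123 123 122 120 120
  121 121 121]
 [122 124 125 121 119 119 118 120 122 135 155 157 136 121 121 123 123 121
  122 121 122]
 [122 125 123 121 119 119 115 118 125 161 164 166 162 125 122 123 123 122
  122 121 123]
 [127 143 131 122 120 117 116 1
[... 159 characters left out ...]
9  94 118 116 116 117 134 158 153 149 151 131 124 123 124 125
  124  59 120]
 [165 156  62  92 118 116 116 116 121 156 155 152 143 123 123 123 122 126
  125  59  88]
 [166 137  61  92 118 118 117 118 120 125 141 138 125 122 122 123 121 123
  121  59  67]
 [166 108  59  88 118 121 120 122 124 122 124 123 122 120 124 123 121 121
  118  59  59]
 [165  84  59  82 121 123 122 122 125 123 127 122 120 122 122 122 122 119
  116  57  56]
 [162  64  58  83 121 121 119 123 123 124 125 122 120 122 124 123 123 120
  117  57  58]
 [153  60  57  82 122 123 122 122 121 122 123 121 119 123 124 125 123 121
  118  58  60]
 [129  60  55  77 119 121 122 122 120 119 119 118 119 119 122 125 125 124
  118  57  57]]
```

The bolt tip shows at (321,276) against a predicted (319,276), so it is centred between the fingers.

Request:
{"fn": "step_arm", "kwargs": {
  "deltas": [0,-1,-25,0,30,0,0,-20,0,30,0,0,-10,0,30,0,0,-3,0,30,0,0,0,0,30,0,0,0,0,30,0,0,0,0,5,0,0,0,0,5,0,0,0,0,5,0,0,0,0,5]
}}

```text
time: 32.1
tool_pos: [429.4, -265.6, 21.4]
tcp_rot: [-3.141, 0.0, 1.586]
contact_force: [-2.4, -0.1, 6.0]
grip_width: 11.0
finger_force: 30.0
```

Request:
{"fn": "step_arm", "kwargs": {
  "deltas": [0,0,0,0,5,0,0,10,0,5,0,0,50,0,5,0,0,50,0,5,0,0,50,0,5,14,46,0,0,5,14,47,0,0,5,14,47,0,0,5,14,47,0,0,5,14,47,0,0,5]
}}

```text
time: 33.35
tool_pos: [499.9, -29.9, 181.6]
tcp_rot: [3.141, 0.0, 1.586]
contact_force: [0.8, -0.7, -1.8]
grip_width: 11.3
finger_force: 29.9
```

Request:
{"fn": "step_arm", "kwargs": {
  "deltas": [14,46.5,0,0,5,14,46.5,0,0,5,14,46.5,0,0,5,14,46.5,0,0,5,14,46.5,0,0,5,14,46.5,0,0,5,14,46.5,0,0,5,0,0,0,0,5,0,0,-40,0,5,0,0,-40,0,5]
}}

```text
time: 34.6
tool_pos: [597.6, 293.3, 100.9]
tcp_rot: [3.14, -0.0, 1.586]
contact_force: [-0.7, -0.7, -0.3]
grip_width: 11.4
finger_force: 29.9
```

Request:
{"fn": "step_arm", "kwargs": {
  "deltas": [0,0,-20,0,5,0,0,0,0,5,0,0,-20,0,5,0,0,-15,0,5,0,0,-10,0,5,0,0,-6,0,5,0,0,-3,0,5,0,0,0,0,5,0,0,0,0,5,0,0,0,0,5]
}}

```text
time: 35.85
tool_pos: [597.7, 294.0, 27.4]
tcp_rot: [3.141, -0.0, 1.586]
contact_force: [0.7, 0.0, 0.3]
grip_width: 11.3
finger_force: 29.9
```

Release height is 24.3, so I need 3 mm more.

Request:
{"fn": "step_arm", "kwargs": {
  "deltas": [0,0,-1.5,0,5,0,0,-1,0,5,0,0,-0.5,0,5,0,0,0,0,5,0,0,0,0,5,0,0,0,0,5,0,0,0,0,30,0,0,0,0,30,0,0,0,0,30,0,0,10,0,30]
}}

```text
time: 37.1
tool_pos: [596.9, 293.7, 33.3]
tcp_rot: [-3.14, 0.001, 1.586]
contact_force: [0.2, -0.5, 0.4]
grip_width: 30.0
finger_force: 0.0
```

Request:
{"fn": "step_arm", "kwargs": {
  "deltas": [0,0,40,0,30,0,0,55,0,30,0,0,50,0,30,-15,-50,0,0,30,-15,-50,0,0,30,-15,-50,0,0,30,-15,-50,0,0,30,-15,-20,0,0,30,0,0,0,0,30,0,0,0,0,30]
}}

```text
time: 38.35
tool_pos: [523.2, 74.5, 179.6]
tcp_rot: [3.14, -0.0, 1.586]
contact_force: [0.3, 0.5, -0.8]
grip_width: 30.0
finger_force: 0.0
```

```bash
python3 bo.py; python3 bri.py | head -12; python3 - <<'E'
from h import *
# blocks: grey blobs in block bin
for n in('scene','side'):
    w=cv2.imread(f'pics/b_{n}.png');hsv=cv2.cvtColor(w,cv2.COLOR_BGR2HSV)
    for c in((679,-134.2),(629.5,-138.7)):
        top=proj(n,[[c[0]+a,c[1]+b,53] for a,b in((-19,-14),(19,-11),(17,14),(-20,11))]);m=np.zeros((480,640),np.uint8);cv2.fillConvexPoly(m,top.astype(np.int32),255)
        print(n,c,'HSV mean',np.round(cv2.mean(hsv,m)[:3]),'std',cv2.meanStdDev(cv2.cvtColor(w,cv2.COLOR_BGR2GRAY),mask=m)[1].ravel())
    # wood + pot unchanged
    o=cv2.imread(f'pics/{n}0.png')
    for nm,p in(('wood',(423,203,20)),('pot',(422,-407,90))):
        x,y=proj(n,[p])[0].astype(int)
        if 15<x<625 and 15<y<465: print(nm,np.abs(w[y-15:y+15,x-15:x+15].astype(int)-o[y-15:y+15,x-15:x+15]).mean())
E
```

```text
38.35 [523.2  74.5 179.6]
scene (196, 202, 12, 10) 55.0
scene (219, 187, 5, 16) 45.5
scene (231, 186, 11, 14) 47.5
scene (206, 182, 8, 17) 55.0
pred base/top [[210.5, 196.2], [208.1, 182.6]]
pred base/top [[222.2, 201.2], [220.1, 187.6]]
side (246, 157, 13, 19) 49.5
side (265, 149, 8, 13) 51.0
side (265, 147, 33, 32) 458.5
pred base/top [[268.1, 159.2], [267.4, 143.4]]
pred base/top [[275.1, 166.5], [274.6, 150.5]]
38.45 [523.1  74.8 179.2] 29.757445348262088
scene [182 227]
scene [166.725, 235.65] 20.0 [[418.3 339.3   4. ]] [414.2 319. ] [421.4 360. ]
scene [181.61868686868684, 227.44191919191917] 66.0 [[461.2 325.    4. ]] [448.3 301.6] [475.  345.2]
side [224 175]
side [223.0, 173.95238095238093] 38.5 [[461.8 330.    4. ]] [448.9 316.2] [476.7 344.9]
side [203.6551724137931, 175.1149425287356] 14.5 [[415.9 350.3   4. ]] [412.  320.2] [419.5 368.5]
wrist [254 -67]
scene (679, -134.2) HSV mean [ 26.   7. 189.] std [12.50892545]
scene (629.5, -138.7) HSV mean [ 35.  12. 193.] std [12.75912995]
wood 3.7174074074074075
pot 4.126296296296296
side (679, -134.2) HSV mean [ 29.  28. 191.] std [37.97499764]
side (629.5, -138.7) HSV mean [ 23.  25. 191.] std [37.8363816]
wood 2.1766666666666667
pot 2.8062962962962965
```

Both bolts and both blocks stand upright, the bracket lies flat, and the wooden block and grease pot look unmoved. Handing in.

```bash
python3 -c "
from plant import *
print(close_job())"
```

```text
the job is handed in; nothing more can be done
None
```

I sorted all five parts into their matching bins and handed the job in at about 38 s of the 128 s allowed; image measurements afterwards showed the bolts and blocks upright, the bracket flat, and the wooden block and grease pot unmoved.

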